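# Hang the instrument case's lift-off door

## Task

Take the loose metal door out of the slotted wooden stand and hang it, open, on the instrument case: lower both of its hinge knuckles onto the two upright hinge pins until they sit fully down, and let go of it. Then swing the door shut until it rests against the rubber buffer strip. Work gently by feel, never pressing the door hard against the case, and leave the other things on the bench where they are.

Things in the scene. Friction and masses are not known exactly. Their poses are not given: they have to be found in the camera images.
- case: Grey sheet-metal instrument case, fixed: 120 deep (its x), 150 wide (y), 165 mm high. Origin: centre of its underside, on the bench; z up. Its open front faces its own -x (roughly world -y), at x = -60 mm. At the y = -70 mm side of the front a steel bracket carries two upright hinge pins (see pin_low, pin_high, pin_foot). The bracket is clamped and does not shift under 25 N.
- pin_low (a point): Lower hinge pin: greased steel, upright, 8 mm diameter, 16 mm high, tip edge hardly rounded (0.6 mm). This point is the middle of where its tip may be, case frame (-75, -70, 46) mm. The bracket is screwed through a long slot: the true pins stand up to 9 mm either way from here along the case's y, by an unknown amount, with no error along the case's x.
- pin_high (a point): The same for the tip of the upper pin, case frame (-75, -70, 126) mm: same size, exactly 80 mm above the lower pin and shifted by the same unknown amount, so both pins meet their knuckles at the same height.
- pin_foot (a point): Foot of the lower pin, case frame (-75, -70, 30) mm (same unknown shift along y): top face of a horizontal steel arm, 8 mm thick, round end of 8 mm radius, neck running back to the case. The upper arm's top face is at 110 mm. The knuckles rest on these faces when fully down and the door turns freely.
- buffer (a point): Centre of the outer face of the black rubber buffer strip on the case front, 10 mm wide, 140 mm high: case frame (-70, 50, 82.5) mm. The shut door's panel lies against it; door_edge is then about at x = -75 mm in the case frame.
- stand: Wooden stand, fixed: base 150 (its x) by 110 (y) by 12 mm, with an upright slot 13 mm wide, 30 mm deep along its x through its middle, in which the door stands; two small circuit boards (tops 60 mm above the bench) stand 38 mm either side of the slot. Origin: centre of its underside.
- door: Loose metal door, about 0.25 kg, upright in the stand: panel 10 thick (y -5 to 5), 120 long (x 12 to 132), 143 mm high (z -18 to 125). Origin: on the hinge axis at the lower face of the lower knuckle; x points along the panel from hinge to free edge, z up. Origin 30 mm above the bench in the stand and when hung fully home. Shut, its x points along the case's +y; open square, along the case's -x.
- knuckle (a point): Lower face of the door's upper knuckle, on the hinge axis, 80 mm above the door's origin. Both knuckles are tubes, 18 mm outside diameter, 10 mm bore right through, 18 mm high, standing off the panel's hinge edge; they span z = 0 to 18 and 80 to 98 mm of the door.
- door_top (a point): On the door's top edge (125 mm above its origin), 69 mm from the hinge axis, above the centre of mass: a place to pinch the 10 mm panel from above. Pressing a knuckle upward can tip the door in the grip.
- door_edge (a point): Middle of the door's free upright edge, 132 mm from the hinge axis, 53.5 mm above the door's origin.
- breadboard: Bystander, loose: white breadboard 55 x 165 x 10 mm, origin centre of its underside.
- speaker: Bystander, loose: small round loudspeaker, 60 mm diameter, 18 mm high, origin centre of its underside.
- potentiometer: Bystander, loose: potentiometer, 24 mm diameter, 30 mm high with its upright shaft, origin centre of its underside.
- meter: Bystander, loose: multimeter 150 x 75 x 41 mm, origin centre of its underside.
- screwdriver: Bystander, loose: screwdriver lying on the bench, about 200 mm long.
- parts_tray: Bystander, loose: divided plastic tray 100 x 130 x 30 mm, origin centre of its underside.
Not all that is in view belongs to the job. What is shaped like the door but green is not meant.

How it is judged:
On the way, in this order (a step that is already met when the one before it is completed fails the run):
1. the door is lifted clear of the stand (z of door in the frame of stand above 0.07 m), for 0.1 s.
2. the door hangs fully down on both pins, open, and is let go (z of door in the frame of case between 0.0265 and 0.034 m and x of door in the frame of case between -0.081 and -0.069 m and y of door in the frame of case between -0.084 and -0.056 m and angle between door's own z axis and vertical below 0.06 rad and contact force between the fingers and door below 0.3 N and x of door_edge in the frame of case below -0.12 m), for 0.2 s.
At the end, for the whole second after the job is handed in: The door hangs on both pins with its knuckles down on the arms (within about 4 mm in height), upright (within 0.06 rad), shut with its free edge against the buffer (within 6 mm), at rest and not touched by the gripper (z of door in the frame of case between 0.0265 and 0.034 m and x of door in the frame of case between -0.081 and -0.069 m and y of door in the frame of case between -0.084 and -0.056 m and angle between door's own z axis and vertical below 0.06 rad and x of door_edge in the frame of case above -0.081 m and y of door_edge in the frame of case above 0.03 m and linear speed of door below 0.02 m/s and angular speed of door below 0.1 rad/s and contact force between the fingers and door below 0.3 N).
It fails at once if the door is pressed or knocked against the case or its hinge pins with more than 25 N (contact force between door and case above 25 N).
It fails at once if a bystander is moved by more than 30 mm (distance of any of breadboard, speaker, potentiometer, meter, screwdriver, parts_tray from where it was at the start of the episode above 0.03 m).
It fails at once if the robot's gripper hits the case with more than 25 N (contact force between the fingers and case above 25 N).
It also fails if it takes over 72 s, if anything falls off the work surface, if the arm or the gripper's body presses on something with over 40 N, if the wrist force passes 120 N, or if a joint passes its speed limit or range.

## Robot

A 7-joint arm with a two-finger parallel gripper is mounted at the origin on the work surface. World frame = base frame: x ahead of the robot, y to its left, z up, the work surface at z = 0. Lengths are in m, angles in rad, forces in N, time in s.
With the tool pointing down it reaches from about 0.375 to 0.925 m from the base axis. Payload 3.1 kg.
Tool frame: the origin (TCP) lies between the finger pads; the fingertips stand 19 mm ahead of it and the grasp point (between the pads) is the TCP; z points along the fingers, y is the line along which they close (so a half turn about z gives the same grasp; the last joint's range is limited). The gripper opens to 85 mm and grips with 20 to 120 N. Pads are 22 mm wide; open, the fingers measure 114 mm over their backs; the gripper's body (76 mm by 85 mm) begins 54 mm behind the grasp point. The pads swing forward as they close: fully open they stand 13 mm farther back than shut.
Start: joints at [1.073, 0.383, 0.044, 1.598, -0.018, 1.161, -0.05], TCP at [0.253, -0.599, 0.214] pointing down, gripper open.
Joint ranges: [-2.61, 2.61], [-0.41, 2.15], [-1.48, 1.57], [0, 2.5], [-1.57, 4.71], [0.05, 1.97], [-2.85, 2.85]. Speed limits (rad/s): [2.79, 2.79, 3.14, 3.14, 3.14, 3.14, 3.14].

## Interface

Orientations are given as a unit quaternion [x, y, z, w].
In Python, from bench import move_ptp, movel, move_j, move_gripper, pause, inverse_kinematics, read_camera, camera_params, MotionError, sign_off, look_for, tip_of, read_time_s, read_qpos, read_joint_vel, read_effort, read_eef_pos, read_tcp_rot, read_ft_force, read_ft_torque, read_finger_gap, read_grasp_force gives the robot as it stands. Calls block until the motion is done:
- move_ptp(position, orientation): joint-space move of the TCP to a pose.
- movel(position, orientation=None, speed=0.15): straight line of the TCP; orientation=None keeps the orientation; speed is the mean speed in m/s.
- move_j(angles): joint-space move.
- move_gripper(opening, effort=None): finger opening in m; effort is the grip in N (None keeps the last); returns when the fingers have stopped.
- pause(seconds).
- inverse_kinematics(position, orientation): joint angles nearest the present ones, or None.
- read_camera(name): name is "side" or "top"; returns the picture (480x640x3 uint8, red, green, blue); there is no depth.
- camera_params(name): a dict with "K" (3x3 intrinsics, pixels), "dist_coeffs" ([k1, k2, p1, p2, k3] as OpenCV has them; the pictures are not rectified), "camera_from_world" (4x4, takes a point from world to camera coordinates). Camera axes: x right, y down, z forward; pixel columns grow to the right and rows downward; lengths in m; the calibration is good to about 2 mm. A picture is of the moment at which its call begins. camera_params takes no time and is no camera call.
A pose or a line that the arm cannot do raises MotionError and nothing moves.
- sign_off(): hands the job in; it is judged then, once.
Trained networks look in the newest picture that a camera, given by its name, has taken for a name from the list of things; names that differ only in an ending like _2 or _b are one class to them, and where a whole thing is asked for, a point or a joint stands for the part that bears it (a point fixed in the world has none). Each returns a list of dicts, best first, with "confidence" (0 to 1); they miss things now and then, are a little off and sometimes report something else, mostly with a low value. They report only what shows in the picture. A call takes as long as a camera call. They do not tell look-alikes from the thing itself.
- look_for(camera, name): "at" ([column, row] in pixels, amid what is visible of it).
- tip_of(camera, name): "at" ([column, row] in pixels: a listed point, or the origin of a listed thing).
Readings, each from a call of its own:
- read_time_s(): time.
- read_qpos(): joint angles.
- read_joint_vel(): joint speeds.
- read_effort(): joint torques, N m.
- read_eef_pos(): TCP position.
- read_tcp_rot(): TCP orientation.
- read_ft_force(): force on the tool from outside, world axes, zero at the start.
- read_ft_torque(): the same for the moment, N m.
- read_finger_gap(): finger opening in m.
- read_grasp_force(): force on a finger pad.
Only numpy, scipy, OpenCV 4.12 (cv2) and the standard library are available. Lean on these libraries where they do the work, as an engineer would, in place of code of your own. Each camera call takes 0.05 s, during which the arm holds its last target. There are 200 camera calls.

## Working session

There is one attempt and no reset: what is moved stays moved. The work goes in short steps, each a Python script; the robot and the scene stay as the last script left them, time stands still between calls to the robot, and variables do not carry over. Pictures are saved under pics/ and viewed, at most 10 in all, crops included, and the job is handed in when it is done.

```bash
mkdir -p pics; ls; python3 - <<'E'
from bench import *
import cv2,numpy as np
for c in("side","top"):
    im=read_camera(c); cv2.imwrite(f"pics/{c}0.png",im[:,:,::-1])
    p=camera_params(c); print(c,p["K"],p["dist_coeffs"],np.round(p["camera_from_world"],4).tolist())
    for n in["case","stand","door"]:
        print(c,n,"L",[(np.round(d["at"]).tolist(),round(d["confidence"],2)) for d in look_for(c,n)][:4],"T",[(np.round(d["at"],1).tolist(),round(d["confidence"],2)) for d in tip_of(c,n)][:4])
    for n in["pin_low","pin_high","pin_foot","buffer","knuckle","door_top","door_edge"]:
        print(c,n,"T",[(np.round(d["at"],1).tolist(),round(d["confidence"],2)) for d in tip_of(c,n)][:4])
print(read_time_s(),read_eef_pos(),read_tcp_rot(),read_ft_force())
E
```

```text
pics
side [[621.42231259   0.         310.28781493]
 [  0.         621.42231259 235.917589  ]
 [  0.           0.           1.        ]] [-0.19464107  0.          0.          0.          0.        ] [[-0.801, -0.5983, -0.0208, 0.443], [-0.3944, 0.5535, -0.7335, 0.257], [0.4504, -0.5793, -0.6794, 1.4099], [0.0, 0.0, 0.0, 1.0]]
side case L [([278.0, 280.0], 0.91)] T [([280.5, 304.8], 0.57)]
side stand L [([388.0, 216.0], 0.8), ([276.0, 282.0], 0.3)] T [([384.6, 215.5], 0.77)]
side door L [([178.0, 237.0], 0.65), ([386.0, 181.0], 0.63), ([462.0, 195.0], 0.58)] T [([473.6, 223.8], 0.93), ([199.6, 259.7], 0.93), ([369.8, 213.3], 0.57)]
side pin_low T []
side pin_high T []
side pin_foot T []
side buffer T [([311.3, 277.6], 0.86)]
side knuckle T [([194.1, 239.3], 0.83), ([370.9, 194.4], 0.65), ([475.8, 205.3], 0.65)]
side door_top T [([386.9, 169.5], 0.92), ([467.7, 175.0], 0.9), ([175.2, 213.6], 0.82)]
side door_edge T [([159.9, 227.0], 0.86), ([400.7, 182.4], 0.84), ([453.7, 180.8], 0.76), ([275.8, 204.4], 0.62)]
top [[445.22031987   0.         318.38600971]
 [  0.         445.22031987 24
[... 495 characters left out ...]
 259.2], 0.91), ([242.7, 148.9], 0.81), ([468.0, 363.8], 0.71)]
top pin_low T [([282.1, 223.0], 0.68)]
top pin_high T [([280.0, 220.2], 0.94)]
top pin_foot T [([280.1, 224.6], 0.95), ([341.7, 297.6], 0.7)]
top buffer T [([270.4, 270.6], 0.61), ([406.2, 259.8], 0.49)]
top knuckle T [([239.1, 141.8], 0.89), ([414.5, 256.4], 0.72), ([477.4, 368.6], 0.59), ([439.8, 163.3], 0.45)]
top door_top T [([235.7, 101.0], 0.83), ([454.0, 260.1], 0.56), ([506.8, 345.5], 0.55)]
top door_edge T [([237.8, 94.3], 0.86), ([469.1, 261.6], 0.81), ([507.5, 321.6], 0.57)]
1.4 [ 0.25302244 -0.59873604  0.214465  ] [ 9.80080092e-01  1.98602650e-01  1.99320639e-06 -1.53901172e-05] [ 0.28940762  0.7759063  -0.284356  ]
```

View pics/side0.png

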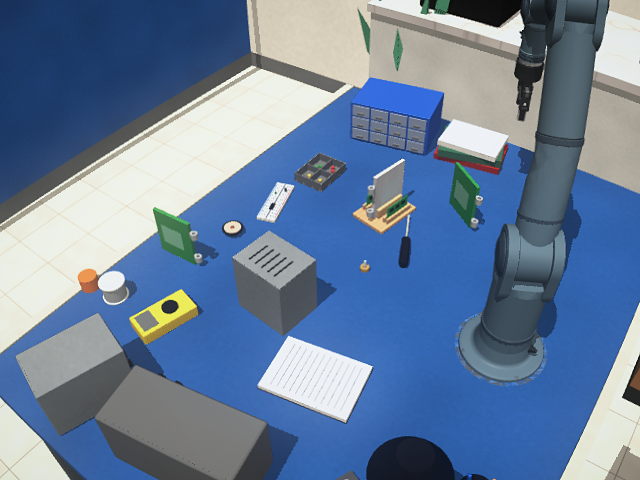

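View pics/top0.png

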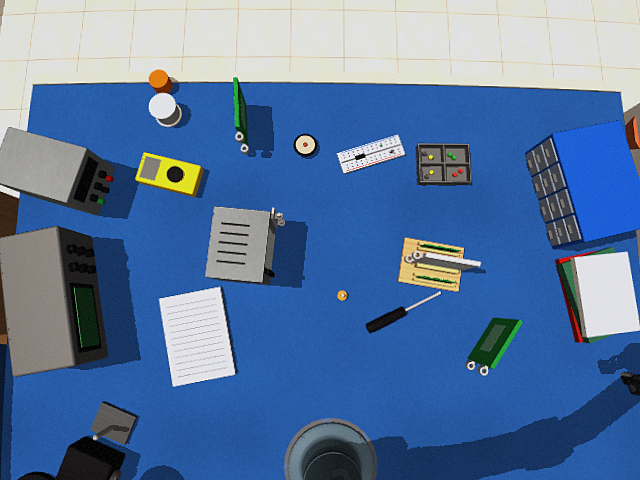

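The side view shows the grey door in the stand at about (388,182), with its knuckles to the left at (370,200). In the top view its knuckles are at (410,259) and its free edge is at (478,265). The case top is at (241,245) in the top view, with the pins at (280,218) and the buffer at (268,272). The other two doors are green decoys. Next I'll look at enlarged crops.

```bash
python3 - <<'E'
import cv2,numpy as np
t=cv2.imread("pics/top0.png");s=cv2.imread("pics/side0.png")
f=lambda im,x,y,w,h,k:cv2.resize(im[y:y+h,x:x+w],None,fx=k,fy=k,interpolation=cv2.INTER_CUBIC)
a=f(t,200,200,100,90,4);b=f(t,395,230,100,75,4);c=f(s,225,225,100,110,4)[:,:400];d=f(s,345,150,100,90,4)
out=np.zeros((600,800,3),np.uint8)
out[:360,:400]=a; out[:300,400:]=b; out[300:,400:]=d[:300]
cv2.imwrite("pics/crop1.png",out)
E
```

```text
(no output)
```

View pics/crop1.png

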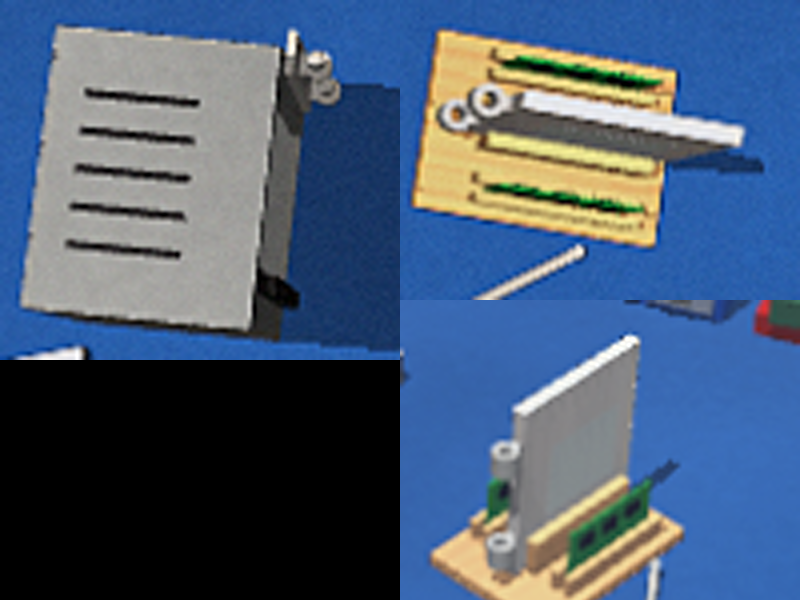

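```bash
cat > h.py <<'E'
from bench import *
import numpy as np, cv2
from scipy.optimize import least_squares
def proj(c,P):
    p=camera_params(c);M=np.array(p["camera_from_world"])
    r=cv2.projectPoints(np.atleast_2d(np.float64(P)),cv2.Rodrigues(M[:3,:3])[0],M[:3,3],np.array(p["K"]),np.array(p["dist_coeffs"]))[0]
    return r[:,0]
def place(q,L):
    L=np.atleast_2d(np.float64(L));c,s=np.cos(q[2]),np.sin(q[2])
    return np.c_[q[0]+c*L[:,0]-s*L[:,1],q[1]+s*L[:,0]+c*L[:,1],L[:,2]]
def fit(obs,q0):  # obs: list (cam, local xyz, pixel)
    f=lambda q:np.concatenate([(proj(c,place(q,l))[0]-np.array(px)) for c,l,px in obs])
    r=least_squares(f,q0,loss="soft_l1");return r.x,r.fun.reshape(-1,2)
E
python3 - <<'E'
from h import *
img={c:cv2.imread(f"pics/{c}0.png",0) for c in("top","side")}
H=[[-.06,-.075,.165],[-.06,.075,.165],[.06,.075,.165],[.06,-.075,.165]]
# case corners: front(-x) is right in top view; y=-75 is up
px=[(269.1,211.4),(261.6,282.1),(205.1,275.9),(213.4,206.4)]
ot=[("top",l,p) for l,p in zip(H,px)]
q,r=fit(ot,[.45,.2,1.57]);print("top",q,r.round(1).tolist())
S=proj("side",place(q,H)).astype(np.float32);print("side pred",S.round(1).tolist())
sub=lambda c,p:cv2.cornerSubPix(img[c],np.float32(p).reshape(-1,1,2),(4,4),(-1,-1),(3,50,.01)).reshape(-1,2)
st=sub("top",px);ss=sub("side",S);print(st.round(1).tolist(),ss.round(1).tolist())
for nm,o in(("topsub",[("top",l,p) for l,p in zip(H,st)]),("sidesub",[("side",l,p) for l,p in zip(H,ss)]),("both",[("top",l,p) for l,p in zip(H,st)]+[("side",l,p) for l,p in zip(H,ss)])):
    q,r=fit(o,q);print(nm,q.round(4),r.round(1).tolist())
print("pins",[ (s,proj("top",place(q,[[-.075,-.07+s,.126],[-.075,-.07+s,.046]])).round(1).tolist()) for s in(-.009,0,.009)],"buf",proj("top",place(q,[[-.07,.05,.0825]])))
# door
D=[("top",[12e-3,5e-3,.155],(424.6,253.4)),("top",[12e-3,-5e-3,.155],(424.1,256.6)),("top",[.132,5e-3,.155],(480.9,260.9)),("top",[.132,-5e-3,.155],(479.6,265.9)),("top",[0,0,.128],(416.6,254.6)),("top",[0,0,.048],(408.9,258.4)),("top",[0,0,.03],(408.3,259.2))]
E_=[("side",[0,0,.128],(370.9,187.6)),("side",[0,0,.048],(369.6,209.6)),("side",[.069,0,.155],(386.9,169.5)),("side",[.132,0,.0835],(400.7,182.4)),("side",[0,0,.03],(369.8,213.3)),("side",[12e-3,5e-3,.155],(373.6,177.6))]
for nm,o in(("dt",D),("ds",E_),("d",D+E_)):
    d,r=fit(o,[.45,-.15,-1.6]);print(nm,d.round(4),r.round(1).tolist())
E
```

```text
top [0.50293706 0.20135076 1.48336179] [[0.5, -0.3], [0.3, 0.0], [-0.7, 0.8], [-0.1, -0.4]]
side pred [[268.3999938964844, 229.60000610351562], [315.6000061035156, 258.6000061035156], [278.79998779296875, 288.3999938964844], [231.5, 256.5]]
[[271.5, 214.6999969482422], [261.5, 282.29998779296875], [204.60000610351562, 275.79998779296875], [214.10000610351562, 206.1999969482422]] [[268.6000061035156, 229.89999389648438], [315.3999938964844, 259.29998779296875], [278.79998779296875, 289.20001220703125], [231.60000610351562, 256.6000061035156]]
topsub [0.5019 0.1999 1.4577] [[-0.4, -2.3], [0.1, 1.0], [-0.4, 0.5], [0.9, -0.3]]
sidesub [0.502  0.2025 1.4769] [[0.0, 0.1], [0.2, -0.1], [-0.2, -0.2], [-0.0, 0.2]]
both [0.5023 0.201  1.468 ] [[-1.3, -2.8], [-0.0, 0.5], [-0.6, 0.7], [-0.1, -0.3], [0.7, -0.3], [0.5, -0.2], [-0.3, -0.7], [0.3, -0.5]]
pins [(-0.009, [[278.8, 214.4], [281.2, 221.0]]), (0, [[278.3, 218.4], [280.8, 224.7]]), (0.009, [[277.9, 222.4], [280.3, 228.4]])] buf [[271.23426878 273.81937988]]
dt [ 0.4851 -0.1831 -1.7265] [[0.8, -1.2], [0.7, 0.2], [-0.6, 0.2], [0.2, -0.2], [-0.0, 0.4], [-0.3, 0.1], [-1.3, 0.0]]
ds [ 0.4838 -0.1805 -1.726 ] [[-0.1, 0.3], [-0.0, 1.2], [1.3, -0.9], [0.4, -2.9], [-0.5, 2.4], [-0.7, -0.6]]
d [ 0.4849 -0.1828 -1.7254] [[0.6, -1.1], [0.6, 0.3], [-0.7, 0.2], [0.1, -0.2], [-0.2, 0.4], [-0.4, 0.2], [-1.4, 0.1], [0.0, -0.3], [0.0, 0.6], [1.4, -1.5], [0.4, -3.5], [-0.4, 1.8], [-0.7, -1.2]]
```

```bash
cat >> h.py <<'E'
CASE=np.array([.5025,.202,1.480]); DOOR=np.array([.485,-.182,-1.726])
def quat(a): return [float(np.cos(a/2)),float(np.sin(a/2)),0.,0.]
def wrench(n=3): return np.mean([read_ft_force() for _ in range(n)],0)
E
python3 - <<'E'
from h import *
for s in(-.009,-.006,-.003,0):
    print(s,"arms",proj("top",place(CASE,[[-.075,-.07+s,.11],[-.075,-.07+s,.03]])).round(1).tolist(),"tips",proj("top",place(CASE,[[-.075,-.07+s,.126],[-.075,-.07+s,.046]])).round(1).tolist())
t=cv2.imread("pics/top0.png")
cv2.imwrite("pics/pins.png",cv2.resize(t[204:234,262:297],None,fx=16,fy=16,interpolation=cv2.INTER_CUBIC))
g=place(DOOR,[[.069,0,.138]])[0]
hang=place(CASE,[[-.075-.069,-.076,.2]])[0]
for a in(1.416,-1.726):
    print(a,[inverse_kinematics(p,quat(a)) for p in(g.tolist(),hang.tolist())])
print(read_time_s())
E
```

```text
-0.009 arms [[278.5, 215.3], [280.9, 221.7]] tips [[278.0, 213.9], [280.5, 220.5]]
-0.006 arms [[278.4, 216.6], [280.8, 222.9]] tips [[277.9, 215.2], [280.3, 221.7]]
-0.003 arms [[278.3, 217.9], [280.7, 224.1]] tips [[277.7, 216.5], [280.2, 222.9]]
0 arms [[278.1, 219.2], [280.5, 225.3]] tips [[277.6, 217.9], [280.1, 224.2]]
1.416 [array([ 0.70105874,  0.27704625, -0.3325133 ,  1.92776664,  0.1096607 ,
        0.954094  ,  0.1619703 ]), array([ 0.36532056,  0.30470549, -0.62082142,  1.78922981,  0.19612637,
        1.10967792, -0.47633343])]
-1.726 [array([-0.62759874,  0.69873122,  1.38301606,  1.98194625, -0.76835248,
        1.14166701, -2.21451892]), array([ 0.79941418,  0.54356293, -1.23724255,  1.77281491,  0.54587572,
        1.2264156 ,  2.39741105])]
1.4
```

View pics/pins.png

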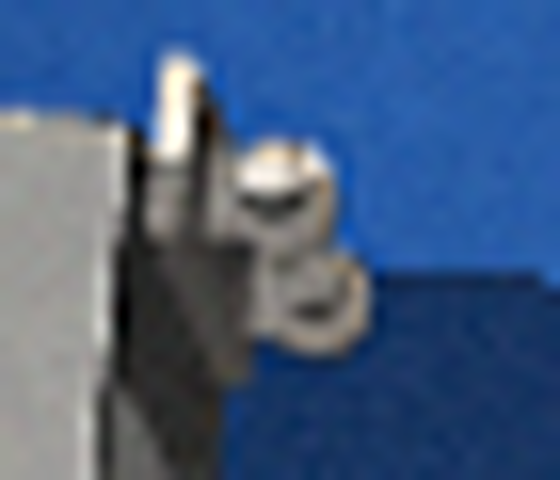

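The zoomed crop shows the upper arm end centred near (279.2,215.7) and the lower one near (281.5,222.5). That puts the pins shifted by about -7 mm along the case's y. I'll grasp the door now.

```bash
python3 - <<'E'
from h import *
Q=quat(1.416)
g=place(DOOR,[[.069,0,.138]])[0]
move_gripper(.05,60)
move_ptp((g+[0,0,.10]).tolist(),Q); print(read_time_s())
movel(g.tolist(),Q,speed=.15); print(read_time_s(),wrench())
move_gripper(.0,60); print(read_time_s(),read_finger_gap(),read_grasp_force(),wrench())
movel((g+[0,0,.07]).tolist(),speed=.1); print(read_time_s(),read_finger_gap(),read_grasp_force(),wrench(),read_eef_pos())
for c in("top","side"): 
    cv2.imwrite(f"pics/{c}1.png",read_camera(c)[:,:,::-1])
    print(c,[(n,[(np.round(d["at"],1).tolist(),round(d["confidence"],2)) for d in tip_of(c,n)][:4]) for n in("door","knuckle","door_edge")])
print(DOOR,[ (c,proj(c,place(DOOR,[[0,0,.10],[0,0,.18],[.132,0,.1535]])).round(1).tolist()) for c in("top","side")])
E
```

```text
3.3667
4.1833 [-0.27438225 -0.59463126  0.64984963]
4.7167 0.00017180517010296557 0.5833901418372989 [-0.30211253  0.42029252  1.94600474]
5.5667 0.0002416625270989309 0.0 [ 0.164071   -0.41200851 -0.14504312] [ 0.47375848 -0.24994217  0.20731635]
top [('door', [([465.9, 362.1], 0.95), ([239.3, 149.3], 0.78), ([407.3, 260.1], 0.72)]), ('knuckle', [([240.8, 138.6], 0.68), ([413.2, 253.9], 0.57)]), ('door_edge', [([470.0, 264.3], 0.93), ([242.0, 87.6], 0.91), ([508.5, 322.3], 0.71)])]
side [('door', [([368.7, 214.6], 0.72), ([200.8, 261.8], 0.7), ([469.4, 224.6], 0.64), ([164.7, 320.4], 0.61)]), ('knuckle', [([370.1, 192.4], 0.98), ([479.6, 205.6], 0.63), ([192.5, 240.2], 0.56)]), ('door_edge', [([452.6, 178.7], 0.8), ([160.5, 226.3], 0.79), ([401.8, 179.7], 0.7)])]
[ 0.485 -0.182 -1.726] [('top', [[413.2, 256.3], [421.9, 252.3], [479.3, 263.5]]), ('side', [[370.3, 195.6], [371.6, 171.7], [402.9, 158.9]])]
```

```bash
python3 - <<'E'
import cv2,numpy as np
t=cv2.imread("pics/top1.png");s=cv2.imread("pics/side1.png")
f=lambda im,x,y,w,h,k:cv2.resize(im[y:y+h,x:x+w],None,fx=k,fy=k,interpolation=cv2.INTER_CUBIC)
cv2.imwrite("pics/crop2.png",np.hstack([f(t,390,180,130,130,3),f(s,330,110,130,130,3)]))
E
```

```text
(no output)
```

View pics/crop2.png

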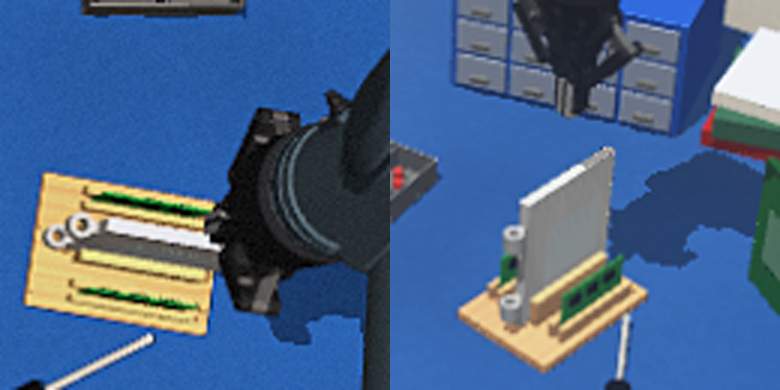

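```bash
python3 - <<'E'
from h import *
p=np.array(read_eef_pos());print(p,read_tcp_rot(),read_finger_gap())
for z in(.0,-.019):
    print([(c,proj(c,[p+[0,0,z]]).round(1).tolist()) for c in("top","side")])
print([(c,proj(c,place(DOOR,[[.012,0,.155],[.069,0,.155],[.132,0,.155]])).round(1).tolist()) for c in("top","side")])
E
```

```text
[ 0.47416507 -0.25008485  0.20765251] [ 7.59653664e-01  6.50327765e-01 -1.07960139e-04 -3.12640386e-04] -0.00013168731076585528
[('top', [[458.9, 256.3]]), ('side', [[389.4, 152.2]])]
[('top', [[455.9, 257.3]]), ('side', [[388.9, 158.0]])]
[('top', [[424.6, 254.5], [450.8, 258.8], [479.6, 263.4]]), ('side', [[374.2, 177.4], [388.1, 168.2], [402.9, 158.4]])]
```

```bash
python3 - <<'E'
import cv2,numpy as np
t=cv2.imread("pics/top1.png");s=cv2.imread("pics/side1.png")
f=lambda im,x,y,w,h,k:cv2.resize(im[y:y+h,x:x+w],None,fx=k,fy=k,interpolation=cv2.INTER_CUBIC)
a=f(t,435,225,50,60,8);b=f(s,365,115,50,60,8)
cv2.circle(a,(int((455.9-435+.5)*8),int((257.3-225+.5)*8)),3,(0,0,255),-1)
cv2.circle(b,(int((388.9-365+.5)*8),int((158-115+.5)*8)),3,(0,0,255),-1)
cv2.imwrite("pics/crop3.png",np.hstack([a,b]))
E
```

```text
(no output)
```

View pics/crop3.png

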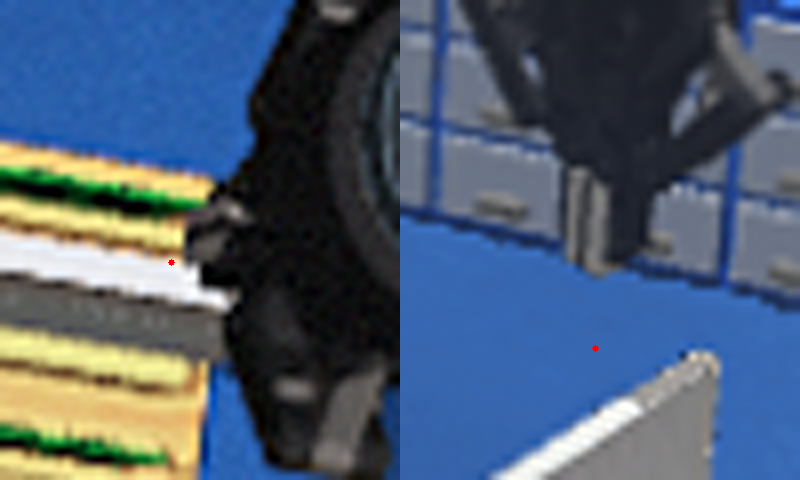

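Both views put the fingertips about 31 mm higher than the reported TCP implies: side (389.5,148.5) against a predicted (388.9,158), and top (461,255) against (456,257). So the fingers closed above the door's top edge. I'll go about 30 mm lower, which is clear of the boards and the gripper body whichever reading is right.

```bash
python3 - <<'E'
from h import *
g=place(DOOR,[[.069,0,.108]])[0]
move_gripper(.05,60)
movel((g+[0,0,.03]).tolist(),speed=.15)
w0=wrench()
for z in np.arange(.024,-.001,-.006):
    movel((g+[0,0,z]).tolist(),speed=.06)
    w=wrench()-w0
    if abs(w[2])>4: print("contact",z,w); break
print(read_time_s(),read_eef_pos())
move_gripper(.0,60); print(read_time_s(),read_finger_gap(),read_grasp_force(),wrench()-w0)
if read_finger_gap()>.006:
    p=np.array(read_eef_pos()); movel((p+[0,0,.065]).tolist(),speed=.1)
    print(read_time_s(),read_finger_gap(),read_grasp_force(),wrench()-w0,read_eef_pos())
for c in("top","side"): 
    cv2.imwrite(f"pics/{c}2.png",read_camera(c)[:,:,::-1])
    print(c,[(n,[(np.round(d["at"],1).tolist(),round(d["confidence"],2)) for d in tip_of(c,n)][:4]) for n in("door","knuckle","door_edge")])
print([ (c,proj(c,place(DOOR,[[0,0,.095],[0,0,.175],[.132,0,.1485]])).round(1).tolist()) for c in("top","side")])
E
```

```text
8.3667 [ 0.47387268 -0.24995847  0.10743969]
8.8083 0.009167104793795164 59.058796763420105 [-0.94416546 -0.21844342  0.43050704]
9.6083 0.008909438167276795 58.757681250572205 [-1.20390501 -0.46074852 -1.34077138] [ 0.47385148 -0.25003965  0.17259725]
top [('door', [([413.9, 255.7], 0.86), ([471.1, 363.0], 0.7), ([241.3, 148.5], 0.63)]), ('knuckle', [([240.7, 139.0], 0.91), ([476.5, 370.1], 0.88), ([424.4, 250.2], 0.77)]), ('door_edge', [([240.1, 90.0], 0.94), ([507.1, 321.4], 0.58)])]
side [('door', [([470.8, 225.2], 0.96), ([199.7, 263.0], 0.71), ([371.6, 197.7], 0.68), ([276.4, 203.4], 0.56)]), ('knuckle', [([479.2, 202.6], 0.97), ([191.9, 235.3], 0.7), ([371.7, 173.6], 0.66)]), ('door_edge', [([456.5, 180.4], 0.81), ([401.8, 159.6], 0.76), ([387.1, 150.9], 0.7), ([159.5, 226.7], 0.61)])]
[('top', [[412.7, 256.5], [421.3, 252.6], [478.5, 263.7]]), ('side', [[370.2, 197.0], [371.5, 173.3], [402.7, 160.4]])]
```

```bash
cat >> h.py <<'E'
# door-in-hand: TCP = place(door pose)(R,0,+GZ)
GZ=.0775; R=.069; A=1.4804
def tcp(cx,cy,z,rot=0.):
    """TCP for door origin at case-frame (cx,cy), height z, door open square"""
    return place(CASE,[[cx-R,cy,z+GZ]])[0]
def go(cx,cy,z,speed=.1): movel(tcp(cx,cy,z).tolist(),quat(A),speed=speed)
def touch(cx,cy,z,d,axis,step=.0007,n=20,thr=2.0,verbose=True):
    """step along case axis ('x','y') or z; returns offset at contact or None"""
    c=np.cos(CASE[2]);s=np.sin(CASE[2]); u={'x':np.array([c,s,0]),'y':np.array([-s,c,0]),'z':np.array([0,0,1.])}[axis]*d
    w0=wrench(5); L=[]
    for i in range(1,n+1):
        k=i*step*d; q=dict(x=cx,y=cy,z=z); q[axis]+=k
        go(q['x'],q['y'],q['z'],speed=.02)
        f=-(wrench(3)-w0)@u; L.append(round(float(f),1))
        if f>thr: break
    if verbose: print(axis,d,"steps",i,"forces",L,"at",{k:round(v,4) for k,v in q.items()},"t",read_time_s())
    return q if f>thr else None
E
python3 - <<'E'
from h import *
S=-.0775
go(-.11,S+.02,.10,.25); print(read_time_s(),read_eef_pos(),tcp(-.11,S+.02,.10))
go(-.075,S+.019,.075,.1); 
for c in("top","side"): cv2.imwrite(f"pics/{c}3.png",read_camera(c)[:,:,::-1])
print([(d["at"],d["confidence"]) for d in tip_of("top","pin_high")],[(d["at"],d["confidence"]) for d in tip_of("top","knuckle")])
t0=read_time_s(); w0=wrench(5)
touch(-.075,S+.019,.075,-1,'z',step=.005,n=7)
print(read_time_s()-t0)
q=place(CASE,[[-.075,S+.019,.075+.098],[-.075,S+.019,.075+.018],[-.075,S,.110],[-.075,S,.03]]);print(proj("top",q).round(1))
a=cv2.imread("pics/top3.png")[195:240,255:305]
cv2.imwrite("pics/crop4.png",cv2.resize(a,None,fx=12,fy=12,interpolation=cv2.INTER_CUBIC))
E
```

```text
11.2667 [0.54313968 0.01634642 0.17721546] [0.54353293 0.01852371 0.1775    ]
[] [([239.9, 140.5], 0.8), ([478.4, 369.2], 0.68), ([276.8, 219.2], 0.67)]
z -1 steps 7 forces [0.6, 0.0, 0.1, 0.7, 0.1, -0.3, 0.0] at {'x': -0.075, 'y': -0.0585, 'z': 0.04} t 14.85
2.799999999999999
[[275.3 219.1]
 [278.1 225.6]
 [278.5 215.9]
 [280.9 222.3]]
```

View pics/crop4.png

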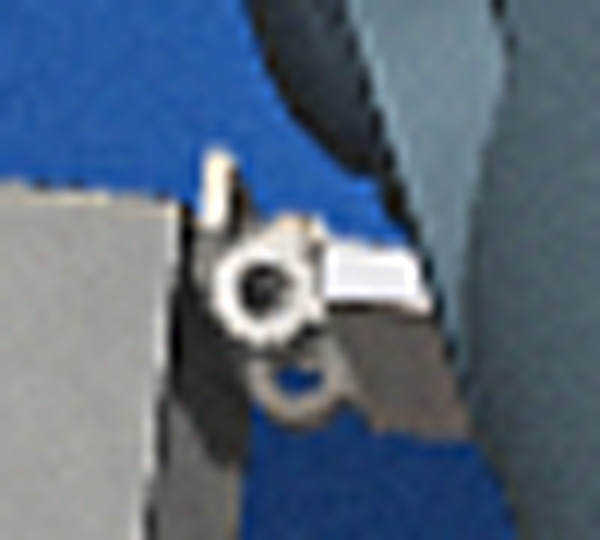

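The ring of the upper knuckle is at (276.4,218.5), right beside the upper pin, and within about 1 mm of the prediction relative to the pins. I'll touch the pins from the side now.

```bash
python3 - <<'E'
from h import *
S=-.0775
q=touch(-.075,S+.019,.040,-1,'y',step=.0008,n=20,thr=2.0)
if q:
    y=q['y']; print(read_eef_pos()-tcp(q['x'],q['y'],q['z']))
    go(-.075,y+.004,.040,.05)
    print(wrench())
E
```

```text
y -1 steps 8 forces [-0.5, -0.6, -0.7, -0.2, -1.3, -0.8, -0.4, 2.9] at {'x': -0.075, 'y': -0.0649, 'z': 0.04} t 16.85
[-9.34553878e-04  5.16762099e-06 -3.65651433e-04]
[ 0.45243689 -0.22606727 -1.51075072]
```

```bash
python3 - <<'E'
from h import *
Y=-.0774
go(-.095,-.062,.040,.08); go(-.095,Y,.040,.08)
q=touch(-.095,Y,.040,1,'x',step=.0008,n=16,thr=2.0)
if q:
    print(read_eef_pos()-tcp(q['x'],q['y'],q['z']))
    go(q['x']-.004,Y,.040,.05); print(read_eef_pos()-tcp(q['x']-.004,Y,.04))
    go(q['x']-.004,Y,.054,.05); print(read_time_s())
E
```

```text
x 1 steps 11 forces [0.5, 1.3, 1.1, 0.8, 0.3, 0.7, -0.1, 0.8, -0.2, 0.9, 3.2] at {'x': -0.0862, 'y': -0.0774, 'z': 0.04} t 20.5917
[-6.19567284e-05 -1.04515747e-03 -5.00737660e-05]
[4.95134312e-05 3.65012112e-04 2.24346334e-05]
21.275
```

```bash
python3 - <<'E'
from h import *
X,Y=-.0738,-.0774
go(X,Y,.054,.08); go(X,Y,.049,.05)
q=touch(X,Y,.049,-1,'z',step=.0012,n=6,thr=2.5)
print(read_eef_pos()-tcp(X,Y,.049-.0072), wrench())
E
```

```text
z -1 steps 6 forces [0.1, -0.2, 0.3, 0.7, 0.5, 0.3] at {'x': -0.0738, 'y': -0.0774, 'z': 0.0418} t 23.3833
[-8.91029182e-05  1.83904585e-05 -1.22985614e-04] [-0.07982491  1.2570527  -1.83147709]
```

```bash
python3 - <<'E'
from h import *
X,Y=-.0738,-.0774
w0=wrench(5)
q=touch(X,Y,.0418,-1,'z',step=.0012,n=12,thr=2.5)
print(read_eef_pos(), wrench()-w0, read_finger_gap())
cv2.imwrite("pics/top4.png",read_camera("top")[:,:,::-1])
cv2.imwrite("pics/side4.png",read_camera("side")[:,:,::-1])
a=cv2.imread("pics/top4.png")[195:245,250:310];b=cv2.imread("pics/side4.png")[170:270,220:320]
cv2.imwrite("pics/crop5.png",np.hstack([cv2.resize(a,(480,400),interpolation=2),cv2.resize(b,(320,320),interpolation=2)[:, :].copy() if 0 else cv2.resize(b,(320,400),interpolation=2)]))
E
```

```text
z -1 steps 10 forces [1.0, -0.3, 0.7, 0.3, 0.5, 0.0, -0.6, -0.2, -0.9, 4.7] at {'x': -0.0738, 'y': -0.0774, 'z': 0.0298} t 25.8833
[0.56698941 0.05264867 0.10805458] [-2.46692838 -3.02198887  4.69985086] 0.009047474127388338
```

View pics/crop5.png

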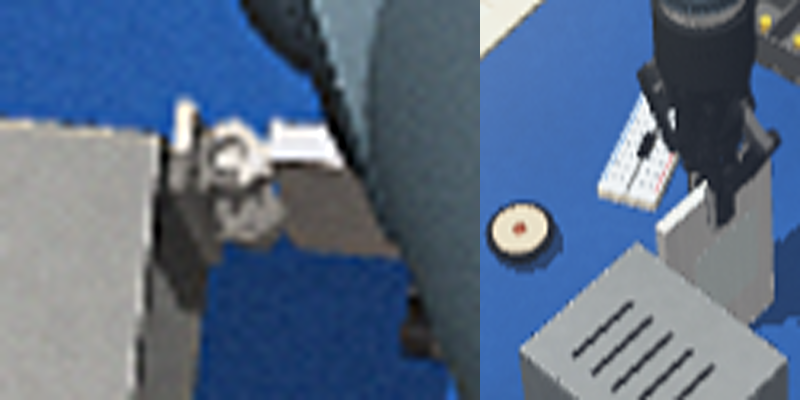

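The knuckles rest on the arms at z of about 0.030 m, and the pin shows inside the ring at crop (230,160). Now I'll let go, verify, and move above the far side for closing.

```bash
cat >> h.py <<'E'
HX,HY=-.0738,-.0774
def fing(th,r,off): # finger position, case-frame door angle th (pi open, pi/2 shut)
    return place(CASE,[[HX+r*np.cos(th)-off*np.sin(th),HY+r*np.sin(th)+off*np.cos(th),.115]])[0]
E
python3 - <<'E'
from h import *
move_gripper(.04,30); print(read_time_s(),read_grasp_force(),wrench())
pause(.2)
p=np.array(read_eef_pos()); movel((p+[0,0,.08]).tolist(),speed=.1)
pause(.3)
top=read_camera("top"); cv2.imwrite("pics/top5.png",top[:,:,::-1]); cv2.imwrite("pics/side5.png",read_camera("side")[:,:,::-1])
for c in("top","side"): print(c,[(n,[(np.round(d["at"],1).tolist(),round(d["confidence"],2)) for d in tip_of(c,n)][:5]) for n in("door","knuckle","door_top","door_edge")])
L=place(CASE,[[-.075,-.0774,.03],[-.075,-.0774,.11],[-.144,-.0774,.155],[-.207,-.0774,.0835]])
print([proj(c,L).round(1).tolist() for c in("top","side")])
move_gripper(0.,30)
f=fing(np.pi,.105,.04); movel([f[0],f[1],.19],quat(A),speed=.15)
print(read_time_s())
a=read_camera("top")[190:270,250:350];b=read_camera("side")[150:250,220:320]
cv2.imwrite("pics/crop6.png",np.hstack([cv2.resize(a,(500,400),interpolation=2),cv2.resize(b,(300,400),interpolation=2)])[:,:,::-1])
E
```

```text
26.3833 0.0 [-0.82210743 -0.12869459 -0.37034337]
top [('door', [([469.8, 363.3], 0.92), ([244.2, 149.8], 0.92), ([278.8, 223.2], 0.73)]), ('knuckle', [([278.9, 215.3], 0.84), ([478.5, 369.6], 0.77), ([239.5, 140.8], 0.61)]), ('door_top', [([506.0, 344.5], 0.75), ([240.4, 99.7], 0.58)]), ('door_edge', [([239.6, 87.8], 0.62), ([510.1, 321.6], 0.55)])]
side [('door', [([472.5, 227.5], 0.82), ([198.7, 262.4], 0.61)]), ('knuckle', [([195.7, 238.8], 0.86), ([476.8, 203.8], 0.84), ([273.5, 242.5], 0.81)]), ('door_top', [([465.1, 177.4], 0.94), ([291.8, 216.0], 0.73), ([170.6, 215.4], 0.59)]), ('door_edge', [([309.3, 224.2], 0.9), ([452.6, 178.0], 0.82), ([382.8, 217.2], 0.69), ([159.5, 227.2], 0.56)])]
[[[280.9, 222.3], [278.5, 216.0], [309.2, 215.0], [336.7, 223.7]], [[275.5, 265.7], [273.6, 242.8], [292.1, 215.0], [309.8, 223.7]]]
29.3083
```

View pics/crop6.png

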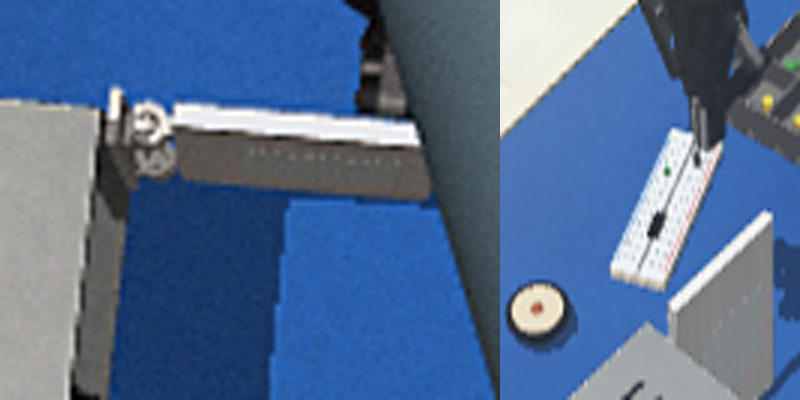

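The door hangs upright and open on both pins, and the detections match the predictions. I'll swing it shut.

```bash
python3 - <<'E'
from h import *
r=.105
movel(fing(np.pi,r,.04).tolist(),speed=.12)
movel(fing(np.pi,r,.024).tolist(),speed=.06)
w0=wrench(5); th=np.pi; tr=[]
c,s=np.cos(CASE[2]),np.sin(CASE[2])
while th>np.pi/2-.20:
    th-= .12 if th>np.pi/2+.15 else .015
    movel(fing(th,r,.021).tolist(),quat(A),speed=.07 if th>np.pi/2+.15 else .03)
    n=np.array([-np.sin(th),np.cos(th)]); nw=np.array([c*n[0]-s*n[1],s*n[0]+c*n[1]])
    f=(wrench(3)-w0)[:2]@nw; tr.append(round(float(f),1))
    if f>3.5: break
print(np.degrees(th),tr,read_time_s(),read_eef_pos())
for c in("top","side"):
    cv2.imwrite(f"pics/{c}6.png",read_camera(c)[:,:,::-1])
    print(c,[(n,[(np.round(d["at"],1).tolist(),round(d["confidence"],2)) for d in tip_of(c,n)][:5]) for n in("knuckle","door_top","door_edge")])
L=place(CASE,[[-.075,-.0774,.11],[-.075,-.0084,.155],[-.075,.0546,.0835]])
print([proj(c,L).round(1).tolist() for c in("top","side")])
E
```

```text
87.18083718880663 [0.5, 0.0, 0.8, 0.7, -0.1, 0.6, 0.2, 0.6, -0.3, -0.6, 0.2, -0.2, -0.0, 0.9, 1.1, 0.1, -0.2, 1.0, -1.2, 0.3, -1.0, 0.2, 0.1, 4.4] 37.8833 [0.46601032 0.11395349 0.11491413]
top [('knuckle', [([479.4, 368.3], 0.65), ([240.1, 141.9], 0.57), ([402.7, 312.7], 0.33)]), ('door_top', [([505.6, 344.3], 0.8), ([238.4, 99.6], 0.69), ([170.3, 176.1], 0.21)]), ('door_edge', [([237.4, 89.3], 0.74), ([507.8, 322.8], 0.67)])]
side [('knuckle', [([191.4, 236.3], 0.97), ([475.4, 203.1], 0.74)]), ('door_top', [([173.3, 215.7], 0.83), ([467.3, 175.5], 0.56), ([291.8, 243.8], 0.44), ([321.7, 175.2], 0.4)]), ('door_edge', [([158.4, 227.0], 0.97), ([453.3, 177.8], 0.74)])]
[[[278.5, 216.0], [273.4, 243.9], [273.1, 275.6]], [[273.6, 242.8], [293.4, 242.1], [313.9, 275.9]]]
```

```bash
python3 - <<'E'
from h import *
p=np.array(read_eef_pos()); o=place([0,0,CASE[2]],[[-1,0,0]])[0]
movel((p+.03*o).tolist(),speed=.06); movel((p+.10*o+[0,0,.15]).tolist(),speed=.2); pause(.5)
a=read_camera("top");cv2.imwrite("pics/top7.png",a[:,:,::-1]);b=read_camera("side")
for c in("top","side"): print(c,[(n,[(np.round(d["at"],1).tolist(),round(d["confidence"],2)) for d in tip_of(c,n)][:5]) for n in("knuckle","door_top","door_edge")])
print(read_time_s())
cv2.imwrite("pics/crop7.png",np.hstack([cv2.resize(a[195:295,200:300],(400,400),interpolation=2),cv2.resize(b[200:320,220:340],(400,400),interpolation=2)])[:,:,::-1])
E
```

```text
top [('knuckle', [([241.7, 140.3], 0.74), ([474.8, 369.5], 0.72), ([277.0, 216.7], 0.57)]), ('door_top', [([237.9, 98.9], 0.88), ([506.4, 346.4], 0.78), ([273.9, 244.9], 0.65)]), ('door_edge', [([507.7, 319.2], 0.73), ([275.0, 272.0], 0.64), ([239.5, 88.9], 0.61)])]
side [('knuckle', [([194.0, 235.9], 0.92), ([479.0, 204.5], 0.63)]), ('door_top', [([173.2, 215.7], 0.68), ([291.8, 244.5], 0.58), ([467.6, 177.6], 0.58)]), ('door_edge', [([157.8, 226.4], 0.92), ([452.4, 181.9], 0.77)])]
40.8333
```

View pics/crop7.png

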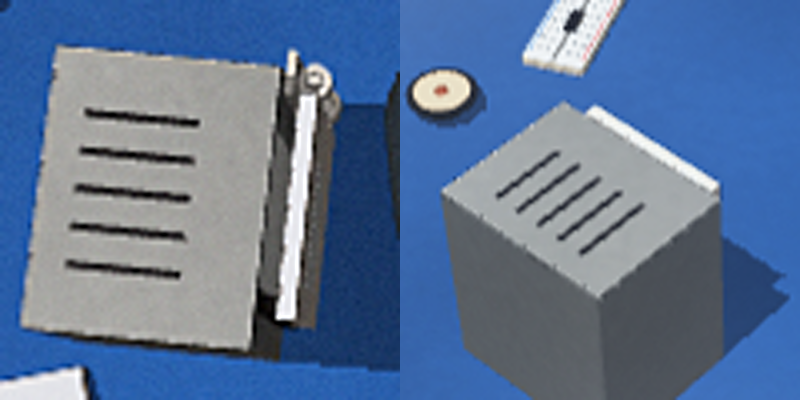

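The door stands shut: its top edge, crop (308,95) to (287,320), is parallel to the case front and against the buffer, with the gripper clear. I'll hand it in.

```bash
python3 -c "
from bench import *
print(sign_off(),read_time_s())"
```

```text
the job is handed in; nothing more can be done
the job is handed in; nothing more can be done
```

The door is hung fully down on both pins and released. I then swung it shut against the buffer and handed the job in at about 41 s; no verdict came back.

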